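# Load the capsule mixer and hold its bayonet lid at the half turn

## Robot

A 6-joint arm with a two-finger parallel gripper is mounted at the origin on the work surface. World frame = base frame: x ahead of the robot, y to its left, z up, the work surface at z = 0. Lengths are in m, angles in rad, forces in N, time in s.
With the tool pointing down it reaches from about 0.425 to 0.95 m from the base axis. Payload 3.5 kg.
Tool frame: the origin (TCP) lies between the finger pads; the fingertips stand 22 mm ahead of it and the grasp point (between the pads) lies 3 mm ahead of it (ctrl.nose_length is the z of the fingertips in the tool frame, in m); z points along the fingers, y is the line along which they close (so a half turn about z gives the same grasp; the last joint's range is limited). The gripper opens to 85 mm and grips with 20 to 120 N. Pads are 22 mm wide; open, the fingers measure 114 mm over their backs; the gripper's body (76 mm by 85 mm) begins 54 mm behind the grasp point. The pads swing forward as they close: fully open they stand 13 mm farther back than shut.
Start: joints at [1.182, 0.286, 1.577, -0, 1.279, -0.15], TCP at [0.16, 0.656, 0.253] pointing down, gripper open.
Joint ranges: [-2.77, 2.77], [-0.9, 2.22], [0.21, 2.48], [-1.53, 4.67], [0.24, 2.81], [-2.84, 2.84]. Speed limits (rad/s): [2.79, 2.79, 3.14, 3.14, 3.14, 3.14].

## Interface

Orientations are given as a unit quaternion [x, y, z, w].
In Python, from plant import ctrl gives the robot as it stands. The module is installed in compiled form; this text tells all that it offers.
- The arm moves only by the tool send_rows, never from a script. Its argument "rows" is text: rows parted by semicolons, each of 7 numbers parted by spaces: the turn, a rotation vector about the tool's x, y, z in a scale on which 1.0 is 180 degrees, then the shift along the tool's x, y, z in fractions of the full range, 1 being 1000 mm, then the opening, from -1 (shut) to 1 (fully open). A call has 1 to 8 rows; each row is the pose to reach, as a shift and turn from the pose commanded when the call began, along the tool's axes at that moment; what a row does not reach only later rows make up. A row lasts 1/8 s, in which the tool goes at most 62.5 mm and 10.7 degrees, less where a joint would pass 70% of its speed; a pose out of reach is approached as far as the arm can. A call with a gripper value outside its range is refused whole. The fingers move at their own pace and stop on an object; "grip_force" is the grip in N (left out, the last holds). Time passes only in rows, so rows that repeat a pose let the fingers close. It gives the time, the measured TCP pose, the force, the opening and the grip force at its end, in the units of the state.
- ctrl.get_state(): the state, without advancing time (a new reading comes with each control period).
- ctrl.read_camera(name): name is "scene" or "top" or "wrist"; returns a dict with "color" (420x560x3 uint8, red, green, blue), "fx", "fy", "cx", "cy" (pixels), "extrinsics" (4x4, takes a point from world to camera coordinates). Camera axes: x right, y down, z forward; pixel columns grow to the right and rows downward; lengths in m; the calibration is good to about 2 mm. The wrist camera is an equidistant fisheye: a pixel r from the principal point sees the ray r / f radians off the axis. A picture is of the moment at which its call begins. There is no depth.
- ctrl.sign_off(): hands the job in; it is judged then, once.
Trained networks look in a picture, given as the dict that the camera call returned (one of the last four; its "shot" number tells which), for a name from the list of things; names that differ only in an ending like _2 or _b are one class to them, and where a whole thing is asked for, a point or a joint stands for the part that bears it (a point fixed in the world has none). Each returns a list of dicts, best first, with "p" (0 to 1); they miss things now and then, are a little off and sometimes report something else, mostly with a low value. They report only what shows in the picture. A call takes as long as a camera call. They do not tell look-alikes from the thing itself.
- ctrl.look_for(picture, target): "position" ([x, y, z] in m, in the coordinates of the camera as it stood for that picture, good to about 4 mm: the middle of the surface that is visible of it).
The state is a dict: "time": time; "qpos": joint angles; "dq": joint speeds; "joint_efforts": joint torques, N m; "eef_pos": TCP position; "tcp_rot": TCP orientation; "contact_force": force on the tool from outside, world axes, zero at the start; "wrist_torque": the same for the moment, N m; "opening": opening from 0.0 (shut) to 1.0 (fully open); "finger_force": force on a finger pad.
Only numpy, scipy, OpenCV 4.12 (cv2) and the standard library are available. Lean on these libraries where they do the work, as an engineer would, in place of code of your own. Each camera call takes 0.05 s, during which the arm holds its last target. There are 200 camera calls.

## Task

Take the tall capsule out of the pocket tray and stand it in the well in the middle of the mixer's cup, then put the bayonet lid on the cup so that its two lugs drop through the notches and it sits fully down. Turn the lid clockwise (seen from above) against its return spring to half way, 40 degrees, where its grip bar points at the single marks on the rim, never as far as the lock at the double marks (80 degrees, which would start the mixer), and finish still gripping the lid and holding it there: do not let go. Leave the two short capsules, the file box and the bottle where they are.

Things in the scene. Friction and masses are not known exactly. Their poses are not given: they have to be found in the camera images.
- capsule: the tall mixing capsule: white plastic cylinder 14 mm in diameter, 48 mm tall, about 15 g, upright in one of the three pockets of a grey tray (which one varies), standing 28 mm out of it. The other two pockets hold short capsules of the same look, standing 8 mm out. Origin: centre of its underside (4 mm above the table at the start), z up along it.
- tray_mid (a point): centre of the underside of the tray, a fixed block 175 x 60 x 24 mm on the table (place and yaw vary). x along its row of three pockets, which lie at x = -55, 0 and +55 mm, each 16 mm wide, 20 mm deep; z up. Fingers that close along y, across the row, stay clear of the other capsules.
- lid: the loose steel bayonet lid, standing on the table, about 150 g. Origin: centre of its underside, z up. Plug 52 mm in diameter with a 26 mm bore 30 mm deep for the capsule's top; two lugs at its foot on +x and -x, 5 mm high, 10 mm wide, tips 33 mm from the axis; flange 74 mm in diameter at z = 14 to 18 mm. A half turn of the lid makes no difference.
- lid_grip (a point): centre of the lid's black grip bar, on the lid's axis 47 mm above its underside. The bar is 50 mm long along x (the line of the lugs), 14 mm wide along y, from 34 to 60 mm above the lid's underside; below it is a dome 58 mm in diameter.
- cup_seat (a point): on the axis of the mixer's cup at the level, 75 mm above the table, where the lid's underside rests when fully down. The mixer is fixed; its place and yaw vary. z up; +x and -x point at the two notches for the lugs. In the middle of the seat is the capsule well, 17 mm in diameter, floor 22 mm below the seat. Housing round the cup's foot: 45 mm high, panel at its +x end 73 mm.
- cup_rim (a point): centre of the cup's mouth, 12.5 mm above the seat, axes as cup_seat; a capsule in the well stands 13.5 mm above it. Rim 88 mm in outer diameter; inward lip 6 mm thick with 58 mm inner diameter and two notches 15 mm wide, 36 mm from axis to bottom. On the rim, clockwise from each notch, a single dark mark at 40 degrees (half way) and a double mark at 80 degrees (lock).
- turntable (a joint): turn in rad of the sprung seat in the cup that the lid's lugs drive, growing clockwise from above: 0 at rest (slots under the notches), 0.70 half way, 1.396 lock and end stop. A spring drives it back to 0 (0.03 N m at 0, 0.07 N m half way): a lid let go of springs back. The lugs have play in the slots, so it reads up to 0.1 less than the lid's turn.
- short_capsule_a: a short capsule, 14 mm in diameter, 28 mm tall, in the tray; to be left alone. Origin: centre of its underside.
- short_capsule_b: the other short capsule, alike; to be left alone. Origin: centre of its underside.
- file_box: blue metal box 75 x 125 mm, 70 mm high, with files standing in it, on the table; to be left alone. Origin: centre of its underside.
- rinse_bottle: small bottle, 44 mm in diameter, 100 mm tall, on the table; to be left alone. Origin: centre of its underside.
Things that resemble listed ones, but are neither listed nor needed, are in the scene too. There is more than one size of the lid; the job needs the smallest.

How it is judged:
By the outcome, as a careful person would: the job done as asked, in the order asked, and still so for the second after the job is handed in, while the arm keeps its last pose, push and grip.
It also fails if it takes over 58 s, if anything falls off the work surface, if the arm or the gripper's body presses on something with over 40 N, if the wrist force passes 120 N, or if a joint passes its speed limit or range.

## Working session

There is one attempt and no reset: what is moved stays moved. The work goes in short steps, Python scripts to look and compute and a tool call to move; the robot and the scene stay as the last step left them, time stands still between calls to the robot, and variables do not carry over. Pictures are saved under pics/ and viewed, at most 11 in all, crops included, and the job is handed in when it is done.

Besides the shell and the picture viewer there is one more tool, called after "Request:" in YAML: its name, and indented under it one key for each argument. send_rows: Moves the arm, as the interface text tells. Its arguments: {"type":"object","properties":{"rows":{"type":"string"},"grip_force":{"type":"number"}},"required":["rows"]}

```bash
mkdir -p pics
cat > h.py <<'E'
import numpy as np, cv2
from plant import ctrl
from scipy.spatial.transform import Rotation as R
def w(pic,p):
    E=np.array(pic["extrinsics"]); return np.linalg.inv(E)@np.append(p,1)
def find(pic,names):
    for n in names:
        for d in ctrl.look_for(pic,n)[:4]:
            print(n,round(d["p"],2),np.round(w(pic,d["position"])[:3],4))
def proj(pic,P,fish=False):
    E=np.array(pic["extrinsics"]); c=(E@np.append(P,1))[:3]
    if fish:
        t=np.arctan2(np.hypot(c[0],c[1]),c[2]); k=t/np.hypot(c[0],c[1])
        return np.array([pic["cx"]+pic["fx"]*k*c[0],pic["cy"]+pic["fy"]*k*c[1]])
    return np.array([pic["cx"]+pic["fx"]*c[0]/c[2],pic["cy"]+pic["fy"]*c[1]/c[2]])
def ray(pic,u,v,z,fish=False):
    E=np.array(pic["extrinsics"]); x=(u-pic["cx"])/pic["fx"]; y=(v-pic["cy"])/pic["fy"]
    if fish:
        r=np.hypot(x,y); d=np.array([x/r*np.sin(r),y/r*np.sin(r),np.cos(r)]) if r>1e-9 else np.array([0,0,1.])
    else: d=np.array([x,y,1.])
    o=-E[:3,:3].T@E[:3,3]; d=E[:3,:3].T@d
    return o+d*(z-o[2])/d[2]
def save(pic,name,crop=None,s=1):
    im=pic["color"][:,:,::-1]
    if crop: im=im[crop[1]:crop[3],crop[0]:crop[2]]
    cv2.imwrite("pics/"+name,cv2.resize(im,None,fx=s,fy=s,interpolation=cv2.INTER_CUBIC))
E
python3 - <<'E'
from h import *
t=ctrl.read_camera("top"); save(t,"top.png",None,1.4)
find(t,["capsule","tray_mid","lid","lid_grip","cup_seat","cup_rim","short_capsule_a","file_box","rinse_bottle"])
s=ctrl.read_camera("scene"); save(s,"scene.png",None,1.4)
find(s,["capsule","lid","lid_grip","cup_rim","rinse_bottle","file_box"])
print(t["fx"],t["cx"],t["cy"],np.round(t["extrinsics"],4).tolist()); print(ctrl.get_state())
E
```

```text
capsule 0.46 [0.4572 0.227  0.0479]
tray_mid 0.64 [0.5112 0.2309 0.0209]
lid 0.79 [0.5497 0.036  0.0338]
lid 0.61 [0.419  0.0185 0.0481]
lid 0.6 [ 0.4452 -0.102   0.045 ]
lid_grip 0.96 [0.4142 0.0229 0.0463]
lid_grip 0.9 [0.5493 0.04   0.0331]
lid_grip 0.83 [ 0.4485 -0.107   0.0466]
cup_seat 0.94 [ 0.6034 -0.2318  0.0418]
cup_seat 0.63 [0.7542 0.074  0.0472]
cup_rim 0.94 [ 0.6058 -0.2303  0.0418]
short_capsule_a 0.63 [0.512  0.2326 0.0328]
file_box 0.7 [0.7526 0.0755 0.0465]
file_box 0.36 [0.5643 0.2344 0.0346]
rinse_bottle 0.68 [0.7464 0.2599 0.0683]
rinse_bottle 0.34 [0.513  0.2323 0.0306]
lid 0.94 [0.4276 0.0381 0.0501]
lid 0.59 [ 0.4624 -0.0919  0.0457]
lid 0.58 [0.559  0.0549 0.037 ]
lid 0.3 [0.4641 0.2332 0.0461]
lid_grip 0.94 [0.5589 0.0556 0.0367]
lid_grip 0.93 [0.4316 0.0419 0.045 ]
lid_grip 0.77 [ 0.4548 -0.0909  0.0433]
cup_rim 0.66 [ 0.6154 -0.2056  0.0443]
rinse_bottle 0.7 [0.7632 0.2839 0.0644]
file_box 0.85 [0.7594 0.0982 0.0463]
401.8208569751455 273.05879927318784 208.9420779602264 [[-0.0023, -1.0, -0.0051, 0.0183], [-0.9976, 0.0026, -0.0698, 0.6005], [0.0698, 0.0049, -0.9975, 0.7823], [0.0, 0.0, 0.0, 1.0]]
{'time': 0.85, 'qpos': array([ 1.18200682e+00,  2.86225432e-01,  1.57670619e+00, -3.64919696e-06,
        1.27856390e+00, -1.50012377e-01]), 'dq': array([ 0.00149578,  0.00021183,  0.0013761 , -0.00017149,  0.00030447,
       -0.00031384]), 'joint_efforts': array([-5.89301162e-04, -4.05936885e+01, -2.92940408e+01, -1.24019002e-04,
        2.94173069e-04,  4.94590992e-06]), 'eef_pos': array([0.15962395, 0.65584497, 0.25337128]), 'tcp_rot': array([1.19104624e-01, 9.92881708e-01, 4.63513835e-05, 1.46108814e-05]), 'contact_force': array([0.15592562, 0.1945413 , 0.96232298]), 'wrist_torque': array([-0.0333791 , -0.02504728, -0.04764574]), 'finger_force': 0.0, 'opening': 1.0009276764093005}
```

View pics/top.png

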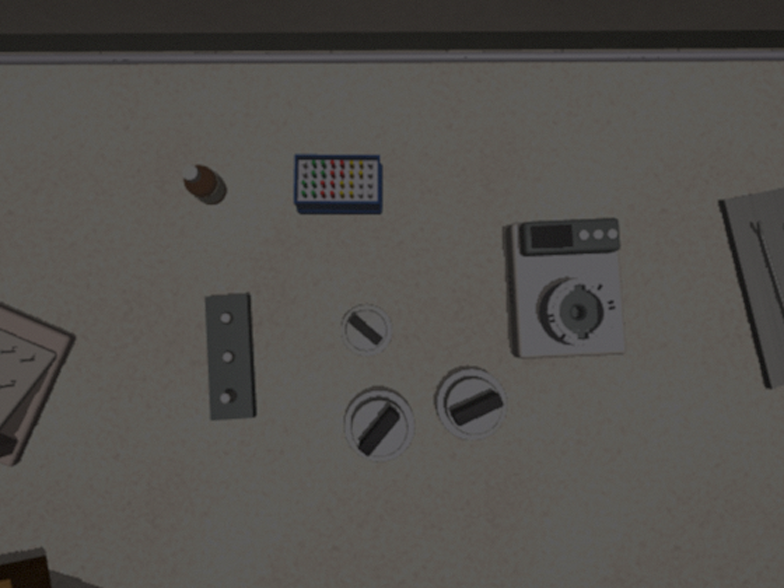

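View pics/scene.png

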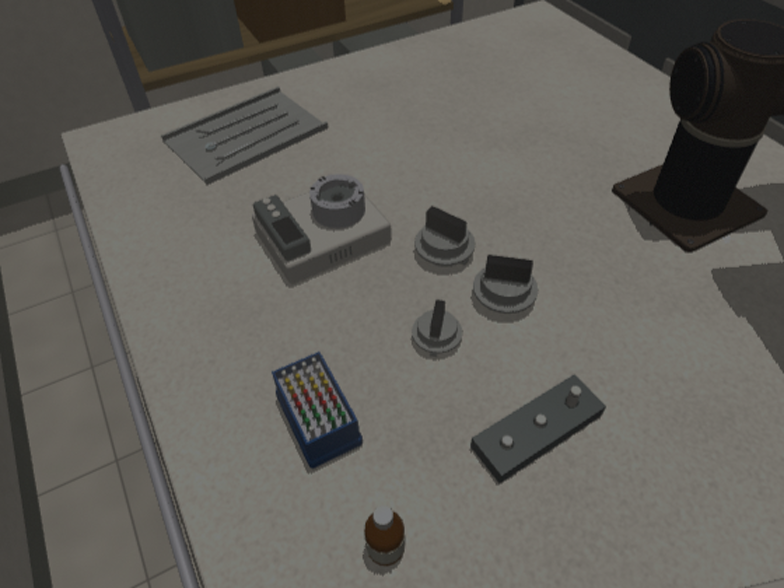

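Run:
```python
from h import *
t=ctrl.read_camera("top")
c=t["color"]
def cr(x,y): return cv2.resize(c[y:y+80,x:x+80,::-1],(400,400),interpolation=cv2.INTER_CUBIC)
# cup / lid / tray
cv2.imwrite("pics/crops.png",cv2.convertScaleAbs(np.hstack([cr(373,183),cr(222,195)]),alpha=1.6))
g=c.max(2).astype(int)
# lid bar
m=((g[215:255,240:285]<65)*255).astype(np.uint8)
n,l,st,ce=cv2.connectedComponentsWithStats(m)
i=1+np.argmax(st[1:,4]); 
ys,xs=np.where(l==i); r=cv2.minAreaRect(np.c_[xs+240,ys+215].astype(np.float32)); print("bar",r,len(xs))
b=cv2.boxPoints(r); print([np.round(ray(t,*p,.060),4) for p in b]); print("ctr",ray(t,*r[0],.060))
# capsule blobs
for (u,v,z) in [(161,284,.052),(162,254,.032),(161,227,.032)]:
    p=g[v-9:v+9,u-9:u+9]; mm=p>0.5*(p.max()+np.median(p)); yy,xx=np.where(mm)
    print(xx.mean()+u-9,yy.mean()+v-9,mm.sum(),np.round(ray(t,xx.mean()+u-9,yy.mean()+v-9,z),4))
```

```text
bar ((260.03790283203125, 234.64479064941406), (27.65414810180664, 8.055412292480469), 41.6335334777832) 214
[array([0.5608, 0.0661, 0.06  ]), array([0.5722, 0.056 , 0.06  ]), array([0.5373, 0.0168, 0.06  ]), array([0.526 , 0.0269, 0.06  ])]
ctr [0.54905247 0.04141879 0.06      ]
160.14705882352942 284.0882352941176 34 [0.4558 0.2315 0.052 ]
161.72413793103448 254.58620689655174 29 [0.5107 0.2351 0.032 ]
160.5483870967742 226.58064516129033 31 [0.5655 0.2383 0.032 ]
```

View pics/crops.png

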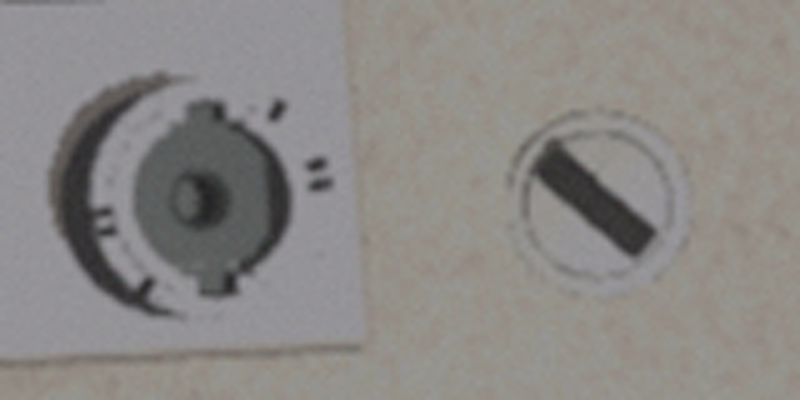

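```bash
cat >> h.py <<'E'
def go(x,y,z,phi):
    "relative row for TCP target, tool down, tool-y at world angle phi deg"
    s=ctrl.get_state(); r=R.from_quat(s["tcp_rot"]); f=np.radians(phi)
    yy=np.array([np.cos(f),np.sin(f),0]); zz=np.array([0,0,-1.]); T=R.from_matrix(np.c_[np.cross(yy,zz),yy,zz])
    d=r.inv().apply(np.array([x,y,z])-s["eef_pos"])*1000
    print("rot",np.round((r.inv()*T).as_rotvec(degrees=True),2),"shift",np.round(d,1),"n",np.linalg.norm(d)/62.5)
E
python3 - <<'E'
from h import *
go(.4558,.2315,.16,93.5)
t=ctrl.read_camera("top")
for u,v in [(205,100),(220,297),(212.5,198.5)]: print(ray(t,373+u/5,183+v/5,.0875))
E
```

```text
rot [  0.     0.   -17.18] shift [-388.1 -342.3   93.3] n 8.413371946161114
[ 0.60609524 -0.2416995   0.0875    ]
[ 0.53415358 -0.24522824  0.0875    ]
[ 0.57000087 -0.24346993  0.0875    ]
```

Units first: shifts go in shares of 1000 mm and turns go in shares of 180 degrees. So -388.1 mm / 1000 = -0.3881, -342.3 mm / 1000 = -0.3423, -17.2 degrees / 180 = -0.0956.

Request:
send_rows:
  rows: "0 0 -0.0278 -0.055 -0.049 0.013 0.3;0 0 -0.0556 -0.11 -0.098 0.026 0.3;0 0 -0.0833 -0.165 -0.147 0.04 0.3;0 0 -0.0944 -0.22 -0.196 0.053 0.3;0 0 -0.0956 -0.275 -0.245 0.066 0.3;0 0 -0.0956 -0.325 -0.287 0.078 0.3;0 0 -0.0956 -0.36 -0.32 0.087 0.3;0 0 -0.0956 -0.3881 -0.3423 0.0933 0.3"

```text
time: 1.95
eef_pos: [0.4419, 0.2504, 0.1648]
tcp_rot: [-0.031, 1.0, 0.0, 0.001]
contact_force: [0.3, -0.0, 0.7]
opening: 0.655
finger_force: 0.0
```

Run:
```python
from h import *
s=ctrl.get_state(); print(s["time"],s["eef_pos"],s["opening"])
p=ctrl.read_camera("wrist"); save(p,"w1.png",None,1.4)
print(p["fx"],proj(p,[.4558,.2315,.052],1))
find(p,["capsule","tray_mid"])
go(.4558,.2315,.062,93.5)
```

```text
1.95 [0.4418505  0.25040067 0.16481033] 0.6545644671980123
325.19226210127806 [250.28770903 227.12249897]
capsule 0.88 [0.4552 0.2296 0.0489]
tray_mid 0.87 [0.4929 0.236  0.0264]
rot [-0.01 -0.04 -0.3 ] shift [-12.7 -19.  102.3] n 1.6767383653723948
```

View pics/w1.png

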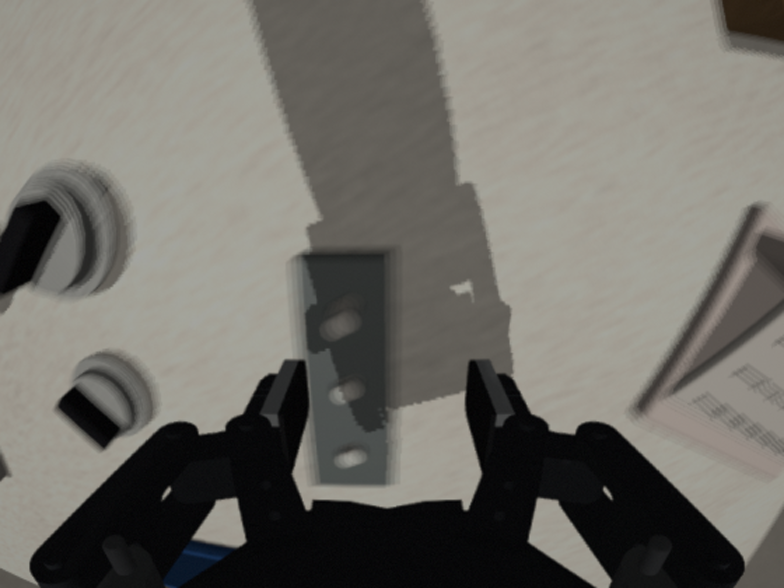

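Converted, 50 mm / 1000 = 0.05, 25 mm / 1000 = 0.025.

Request:
send_rows:
  rows: "0 0 0 0 0 0.025 0.3;0 0 0 0 0 0.05 0.3;0 0 0 0 0 0.05 0.3;0 0 0 0 0 0.05 0.3"

```text
time: 2.6
eef_pos: [0.441, 0.2531, 0.1157]
tcp_rot: [-0.031, 1.0, 0.0, 0.001]
contact_force: [-0.0, 1.3, -0.4]
opening: 0.65
finger_force: 0.0
```

Run:
```python
from h import *
s=ctrl.get_state(); print(s["time"],s["eef_pos"],s["opening"])
p=ctrl.read_camera("wrist"); save(p,"w2.png",(100,150,420,420),2.2)
print(p["fx"],(proj(p,[.4558,.2315,.052],1)-[100,150])*2.2, (proj(p,[.5107,.2351,.032],1)-[100,150])*2.2)
find(p,["capsule","short_capsule_a"])
go(.4558,.2315,.062,93.5)
```

```text
2.6 [0.44104912 0.25305301 0.11570756] 0.6501556023920798
325.19226210127806 [308.71982955 232.93690285] [322.65345315 348.8354738 ]
capsule 0.89 [0.4544 0.23   0.0485]
short_capsule_a 0.6 [0.5121 0.2374 0.038 ]
short_capsule_a 0.54 [0.7165 0.0806 0.0165]
rot [0.04 0.14 0.05] shift [-12.8 -22.1  54.1] n 0.9569232669091492
```

View pics/w2.png

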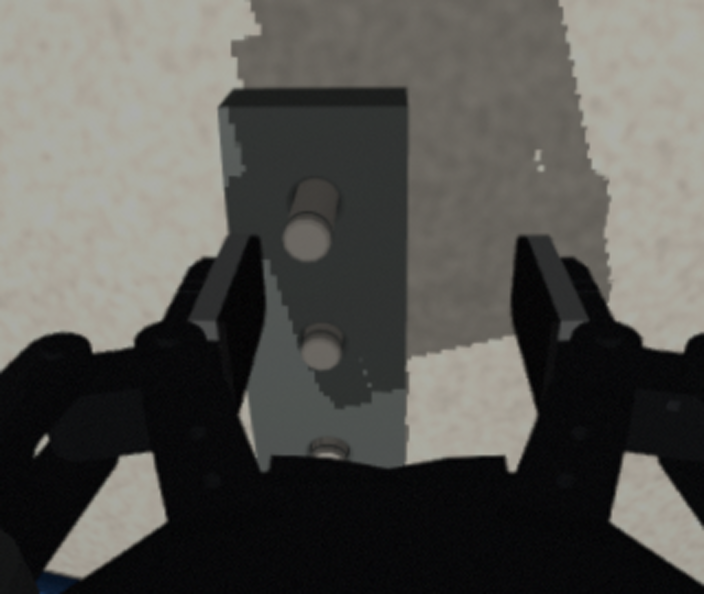

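Converted, 54 mm / 1000 = 0.054, -22 mm / 1000 = -0.022.

Request:
send_rows:
  rows: "0 0 0 -0.0135 -0.022 0.01 0.0;0 0 0 -0.0135 -0.022 0.01 -0.2;0 0 0 -0.0135 -0.022 0.054 -0.3;0 0 0 -0.0135 -0.022 0.054 -0.3;0 0 0 -0.0135 -0.022 0.054 -1;0 0 0 -0.0135 -0.022 0.054 -1;0 0 0 -0.0135 -0.022 0.054 -1;0 0 0 -0.0135 -0.022 0.054 -1"
  grip_force: 30

```text
time: 3.75
eef_pos: [0.4564, 0.2312, 0.0616]
tcp_rot: [-0.031, 1.0, 0.0, 0.001]
contact_force: [-0.3, -0.1, 2.7]
opening: 0.138
finger_force: 29.4
```

Run:
```python
from h import *
s=ctrl.get_state(); print(s["time"],s["eef_pos"],s["opening"],s["finger_force"],s["qpos"],ctrl.nose_length)
```

```text
3.75 [0.45637944 0.23120066 0.06162199] 0.13783032066228254 29.4029701303225 [ 2.70347759e-01  1.79201245e-01  2.09800576e+00  1.11897479e-04
  8.62363289e-01 -1.36183298e+00] 0.022
```

Converted, -130 mm / 1000 = -0.13, -100 mm / 1000 = -0.1.

Request:
send_rows:
  rows: "0 0 0 0 0 -0.05 -1;0 0 0 0 0 -0.1 -1;0 0 0 0 0 -0.13 -1;0 0 0 0 0 -0.13 -1"

```text
time: 4.25
eef_pos: [0.4575, 0.2315, 0.194]
tcp_rot: [-0.031, 1.0, 0.001, 0.003]
contact_force: [-0.4, -0.1, -0.4]
opening: 0.148
finger_force: 29.7
```

Run:
```python
from h import *
s=ctrl.get_state(); print(s["time"],s["eef_pos"],s["opening"],s["finger_force"])
go(.5700,-.2435,.1900,93.5)
```

```text
4.25 [0.45748961 0.23147077 0.19399823] 0.14760846966396976 29.664263980812393
rot [0.08 0.4  0.02] shift [ -83.1 -481.     3.9] n 7.810094928184827
```

Converted, -481 mm / 1000 = -0.481, -420 mm / 1000 = -0.42.

Request:
send_rows:
  rows: "0 0 0 -0.01 -0.058 0.003 -1;0 0 0 -0.02 -0.118 0.003 -1;0 0 0 -0.031 -0.178 0.003 -1;0 0 0 -0.041 -0.238 0.003 -1;0 0 0 -0.052 -0.298 0.003 -1;0 0 0 -0.063 -0.358 0.003 -1;0 0 0 -0.074 -0.42 0.003 -1;0 0 0 -0.083 -0.481 0.003 -1"

```text
time: 5.25
eef_pos: [0.5674, -0.2456, 0.1851]
tcp_rot: [-0.03, 1.0, 0.001, -0.001]
contact_force: [0.8, 0.8, 1.0]
opening: 0.144
finger_force: 29.7
```

Request:
send_rows:
  rows: "0 0 0 0 0 0 -1;0 0 0 0 0 0 -1"

```text
time: 5.5
eef_pos: [0.567, -0.2433, 0.1854]
tcp_rot: [-0.03, 1.0, 0.001, -0.002]
contact_force: [-0.4, 0.1, 0.1]
opening: 0.14
finger_force: 29.7
```

Run:
```python
from h import *
s=ctrl.get_state(); print(s["time"],s["eef_pos"],s["opening"],s["finger_force"])
go(.5700,-.2435,.165,93.5)
p=ctrl.read_camera("wrist")
P=proj(p,[.57,-.2435,.0875],1); print(P)
u,v=int(P[0])-80,int(P[1])-110; print(u,v); save(p,"w3.png",(u,v,u+190,v+170),3.5)
print("cup center",(P-[u,v])*3.5)
for dx in (.0355,-.0355):
    a=np.radians(2.8); print((proj(p,[.57+dx*np.cos(a),-.2435+dx*np.sin(a),.0875],1)-[u,v])*3.5)
print("well top",(proj(p,[.57,-.2435,.075],1)-[u,v])*3.5)
e=s["eef_pos"]; print("caps bottom",(proj(p,[e[0],e[1],e[2]-.0576],1)-[u,v])*3.5)
t=ctrl.read_camera("top"); save(t,"t2.png",(340,130,500,290),3.6)
```

```text
5.5 [ 0.56701407 -0.24332721  0.18541859] 0.13994455712540113 29.683952592895366
rot [ 0.16 -0.17 -0.02] shift [-3.  -0.4 20.4] n 0.3301837631008194
[275.05468531 222.42689726]
195 112
cup center [280.1913986  386.49414043]
[278.56505737 540.40586869]
[282.034813   215.89592428]
well top [280.23477068 366.60874081]
caps bottom [282.0622429  450.94250244]
```

View pics/w3.png

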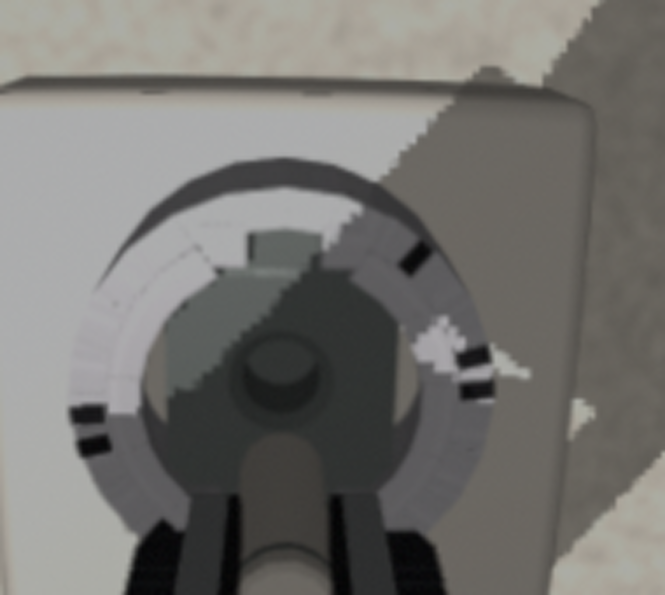

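Run:
```python
from h import *
p=ctrl.read_camera("wrist"); e=ctrl.get_state()["eef_pos"]; o=np.array([195,112])
E=np.array(p["extrinsics"]); print("cam",-E[:3,:3].T@E[:3,3]-e, "axis",E[2,:3])
f=lambda P:(proj(p,P,1)-o)*3.5
print("caps near edge",f([e[0]-.007,e[1],e[2]-.0576]),f([e[0],e[1]-.007,e[2]-.0576]),f([e[0],e[1]+.007,e[2]-.0576]))
for cx in (.570,.572):
    c=np.array([cx,-.2435,0]); 
    print(cx,"rim far",f(c+[-.044,0,.0875]),"notch far",f(c+[-.036,0,.0875]),"rim L/R",f(c+[0,.044,.0875]),f(c+[0,-.044,.0875]),"well far/near",f(c+[-.0085,0,.075]),f(c+[.0085,0,.075]),"chamf far",f(c+[-.011,0,.075]))
im=p["color"]; im=im[112:282,195:385]
cv2.imwrite("pics/w3b.png",cv2.resize(cv2.convertScaleAbs(im[:,:,::-1],alpha=2),None,fx=3.5,fy=3.5))
```

```text
cam [-0.07696755 -0.00480268  0.12048435] axis [ 0.30035509  0.01959499 -0.95362616]
caps near edge [285.27528908 414.72256047] [241.64569597 450.49000297] [323.7081374  455.11797417]
0.57 rim far [289.56097885 169.93017292] notch far [286.99670326 209.97704724] rim L/R [486.91383076 393.99866316] [ 63.97032085 369.42940883] well far/near [278.69781564 324.97786834] [273.98419324 399.39312703] chamf far [279.40964416 313.76187006]
0.572 rim far [288.91656128 179.98852698] notch far [286.36150409 219.9064    ] rim L/R [485.76711053 402.95220002] [ 63.97987423 378.50521868] well far/near [278.13167316 333.90242788] [273.44485926 407.92383612] chamf far [278.8398149  322.73998669]
```

View pics/t2.png

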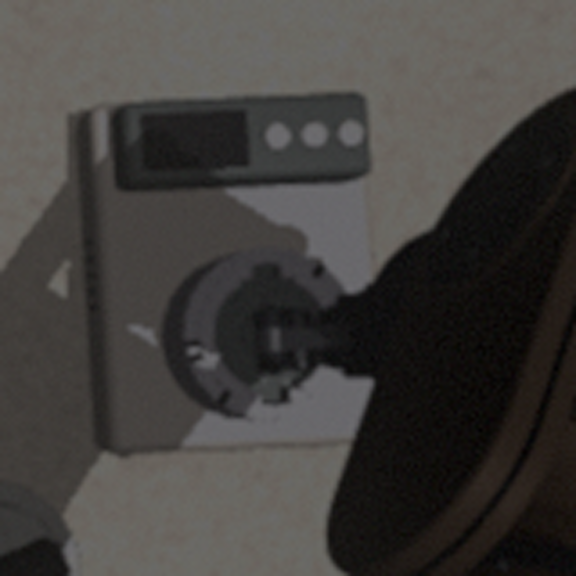

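Converted, 64 mm / 1000 = 0.064, 60 mm / 1000 = 0.06.

Request:
send_rows:
  rows: "0 0 0 -0.003 0.0004 0.01 -1;0 0 0 -0.003 0.0004 0.025 -1;0 0 0 -0.003 0.0004 0.04 -1;0 0 0 -0.003 0.0004 0.048 -1;0 0 0 -0.003 0.0004 0.054 -1;0 0 0 -0.003 0.0004 0.06 -1;0 0 0 -0.003 0.0004 0.064 -1;0 0 0 -0.003 0.0004 0.064 -1"

```text
time: 6.65
eef_pos: [0.5709, -0.2435, 0.1234]
tcp_rot: [-0.031, 1.0, 0.0, -0.0]
contact_force: [0.4, -0.8, -0.2]
opening: 0.143
finger_force: 29.7
```

Converted, 12 mm / 1000 = 0.012, 9 mm / 1000 = 0.009.

Request:
send_rows:
  rows: "0 0 0 0 0 0.005 -1;0 0 0 0 0 0.009 -1;0 0 0 0 0 0.012 -1;0 0 0 0 0 0.012 -1"

```text
time: 7.15
eef_pos: [0.5708, -0.2433, 0.1112]
tcp_rot: [-0.031, 1.0, 0.0, -0.0]
contact_force: [0.1, 0.3, -1.2]
opening: 0.142
finger_force: 29.7
```

Converted, -100 mm / 1000 = -0.1, -90 mm / 1000 = -0.09.

Request:
send_rows:
  rows: "0 0 0 0 0 0 -0.5;0 0 0 0 0 0 -0.4;0 0 0 0 0 0 -0.4;0 0 0 0 0 -0.01 -0.4;0 0 0 0 0 -0.04 -0.4;0 0 0 0 0 -0.09 0.2;0 0 0 0 0 -0.1 0.2;0 0 0 0 0 -0.1 0.2"

```text
time: 8.15
eef_pos: [0.5715, -0.2437, 0.2131]
tcp_rot: [-0.031, 1.0, -0.001, 0.001]
contact_force: [0.1, -0.6, -0.2]
opening: 0.598
finger_force: 0.0
```

Run:
```python
from h import *
s=ctrl.get_state(); print(s["time"],s["eef_pos"],s["opening"])
p=ctrl.read_camera("wrist"); find(p,["capsule","cup_rim"])
f=lambda P:proj(p,P,1)
print(f([.5705,-.243,.101]),f([.5705,-.243,.087]))
o=f([.57,-.243,.09]).astype(int)-[90,80]; print(o); save(p,"w4.png",(o[0],o[1],o[0]+180,o[1]+150),3)
go(.549,.0414,.2,138.8)
```

```text
8.15 [ 0.57147449 -0.24372718  0.21309436] 0.5980191993629561
capsule 0.66 [ 0.5691 -0.2477  0.101 ]
cup_rim 0.65 [ 0.581  -0.2434  0.0577]
[277.20957717 210.42006408] [277.18765136 204.91767333]
[187 125]
rot [  0.18  -0.11 -45.28] shift [  3.6 285.   10.2] n 4.563838786821538
```

View pics/w4.png

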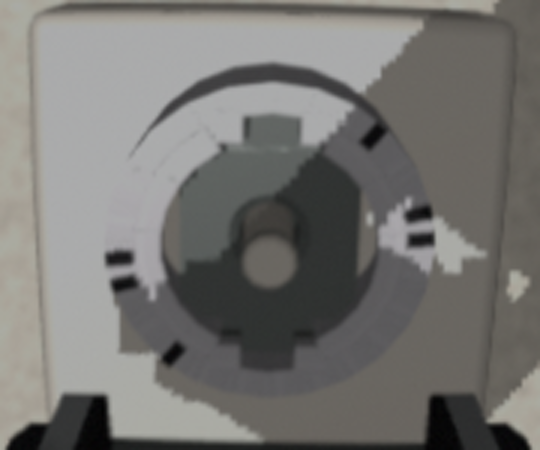

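Converted, 285 mm / 1000 = 0.285, 226 mm / 1000 = 0.226, -44.9 degrees / 180 = -0.2494.

Request:
send_rows:
  rows: "0 0 -0.05 0.0007 0.057 0.002 0.2;0 0 -0.1 0.0014 0.114 0.004 0.2;0 0 -0.15 0.002 0.17 0.006 0.2;0 0 -0.2 0.0027 0.226 0.008 0.2;0 0 -0.2494 0.0036 0.285 0.01 0.2;0 0 -0.2494 0.0036 0.285 0.03 0.2;0 0 -0.2494 0.0036 0.285 0.05 0.2;0 0 -0.2494 0.0036 0.285 0.05 0.2"

```text
time: 9.3
eef_pos: [0.5476, 0.0412, 0.1581]
tcp_rot: [-0.41, 0.912, 0.002, -0.003]
contact_force: [-0.0, 0.8, -0.3]
opening: 0.598
finger_force: 0.0
```

Run:
```python
from h import *
s=ctrl.get_state(); print(s["time"],s["eef_pos"],s["qpos"][5],s["opening"])
p=ctrl.read_camera("wrist")
f=lambda P:proj(p,P,1)
c=np.array([.549,.0414,.06]); o=f(c).astype(int)-[100,90]; print(o); save(p,"w5.png",(o[0],o[1],o[0]+200,o[1]+170),3)
a=np.radians(48.4); d=np.array([np.cos(a),np.sin(a),0])*.025; n=np.array([-np.sin(a),np.cos(a),0])*.007
for k in (d+n,d-n,-d-n,-d+n): print((f(c+k)-o)*3)
find(p,["lid_grip","lid"])
go(.549,.0414,.058,138.4)
```

```text
9.3 [0.54762502 0.0412189  0.15810219] -2.5258709034659086 0.598146215547033
[174 129]
[329.1955919  367.92086538]
[272.61033351 368.03713516]
[270.20189105 170.76065296]
[330.81200826 170.65682624]
lid_grip 0.87 [0.5449 0.0359 0.0348]
lid_grip 0.77 [0.4271 0.0171 0.0467]
lid_grip 0.72 [ 0.466  -0.0773  0.0267]
lid 0.7 [0.5427 0.0353 0.0367]
lid 0.62 [ 0.4681 -0.0836  0.0246]
lid 0.59 [0.4301 0.015  0.0458]
rot [ 0. -0. -0.] shift [1.000e-01 1.400e+00 1.038e+02] n 1.660147123890639
```

View pics/w5.png

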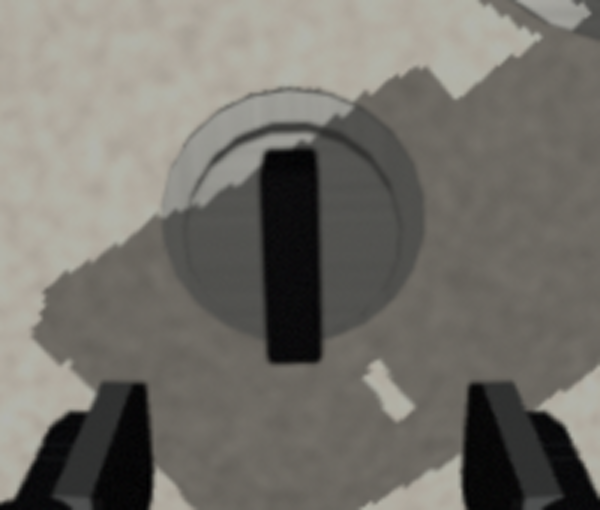

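Run:
```python
from h import *
p=ctrl.read_camera("wrist"); t=ctrl.read_camera("top")
print("top flange ctr",ray(t,222+199.5/5,195+202/5,.018))
print("top bar ctr",ray(t,222+(597-400)/5,195+200/5,.060))
o=np.array([174,129]); th=np.linspace(0,2*np.pi,90)
def box(c,z,r):
    q=np.array([(proj(p,[c[0]+r*np.cos(a),c[1]+r*np.sin(a),z],1)+[1,4.7]-o)*3 for a in th]); return np.round([*q.min(0),*q.max(0)])
for c in [(.549,.0414),(.5482,.0355),(.5457,.0377),(.549,.037)]: print(c,box(c,.018,.037),"obs 162 87 425 342")
```

```text
top flange ctr [0.54779261 0.03926891 0.018     ]
top bar ctr [0.54837534 0.03883913 0.06      ]
(0.549, 0.0414) [184.  97. 445. 348.] obs 162 87 425 342
(0.5482, 0.0355) [172.  80. 434. 332.] obs 162 87 425 342
(0.5457, 0.0377) [184.  80. 446. 332.] obs 162 87 425 342
(0.549, 0.037) [174.  86. 435. 338.] obs 162 87 425 342
```

Run:
```python
from h import *
go(.5497,.0374,.0595,139.8)
```

```text
rot [-0.06  0.05 -1.41] shift [  2.9  -1.3 102.9] n 1.6476622767488271
```

Converted, 102.5 mm / 1000 = 0.1025, 2.9 mm / 1000 = 0.0029, -1.4 degrees / 180 = -0.0078.

Request:
send_rows:
  rows: "0 0 -0.0078 0.0029 -0.0013 0.04 0.2;0 0 -0.0078 0.0029 -0.0013 0.08 0.2;0 0 -0.0078 0.0029 -0.0013 0.1025 0.2;0 0 -0.0078 0.0029 -0.0013 0.1025 0.2;0 0 -0.0078 0.0029 -0.0013 0.1025 -0.3;0 0 -0.0078 0.0029 -0.0013 0.1025 -0.6;0 0 -0.0078 0.0029 -0.0013 0.1025 -1;0 0 -0.0078 0.0029 -0.0013 0.1025 -1"
  grip_force: 60

```text
time: 10.55
eef_pos: [0.5499, 0.0378, 0.0607]
tcp_rot: [-0.421, 0.907, -0.0, 0.001]
contact_force: [-0.8, 1.6, 5.8]
opening: 0.151
finger_force: 61.5
```

Request:
send_rows:
  rows: "0 0 0 0 0 0 -1;0 0 0 0 0 0 -1;0 0 0 0 0 0 -1"

```text
time: 10.92
eef_pos: [0.5498, 0.0378, 0.0607]
tcp_rot: [-0.421, 0.907, -0.0, 0.001]
contact_force: [-1.7, 0.4, 6.5]
opening: 0.149
finger_force: 61.5
```

Run:
```python
from h import *
s=ctrl.get_state(); print(s["time"],s["eef_pos"],s["contact_force"],s["wrist_torque"],R.from_quat(s["tcp_rot"]).as_matrix()[:,1])
```

```text
10.925 [0.54984835 0.03782398 0.06065756] [-1.69338778  0.41257654  6.48422041] [ 0.08818114  0.2813956  -0.04135   ] [-0.7640948   0.64510222 -0.00150339]
```

Converted, -135 mm / 1000 = -0.135, -100 mm / 1000 = -0.1.

Request:
send_rows:
  rows: "0 0 0 0 0 -0.05 -1;0 0 0 0 0 -0.1 -1;0 0 0 0 0 -0.135 -1;0 0 0 0 0 -0.135 -1"
  grip_force: 80

```text
time: 11.42
eef_pos: [0.5509, 0.0375, 0.1976]
tcp_rot: [-0.421, 0.907, -0.002, 0.003]
contact_force: [-1.5, 0.5, -2.7]
opening: 0.149
finger_force: 80.6
```

Run:
```python
from h import *
s=ctrl.get_state(); print(s["time"],s["eef_pos"],s["contact_force"],s["opening"])
go(.5705,-.2433,.19,92.5)
```

```text
11.425 [0.55086671 0.03748175 0.1975528 ] [-1.53257884  0.53820056 -2.65721419] 0.14891088683558304
rot [-0.25  0.37 47.33] shift [ 201.9 -196.1    8. ] n 4.505098377504465
```

Converted, 202 mm / 1000 = 0.202, -196 mm / 1000 = -0.196, 47.3 degrees / 180 = 0.2628.

Request:
send_rows:
  rows: "0 0 0.0444 0.036 -0.035 0.001 -1;0 0 0.0889 0.072 -0.07 0.002 -1;0 0 0.1333 0.108 -0.105 0.004 -1;0 0 0.1778 0.144 -0.14 0.006 -1;0 0 0.2222 0.18 -0.175 0.008 -1;0 0 0.2628 0.202 -0.196 0.008 -1;0 0 0.2628 0.202 -0.196 0.008 -1;0 0 0.2628 0.202 -0.196 0.008 -1"

```text
time: 12.42
eef_pos: [0.5674, -0.242, 0.1839]
tcp_rot: [-0.022, 1.0, 0.001, -0.002]
contact_force: [0.2, -0.7, -2.2]
opening: 0.141
finger_force: 80.5
```

Run:
```python
from h import *
s=ctrl.get_state(); print(s["time"],s["eef_pos"],s["contact_force"],s["opening"])
go(.5705,-.2433,.165,92.5)
p=ctrl.read_camera("wrist"); save(p,"w6.png",(150,100,430,310),2.8)
o=np.array([150,100]); c=np.array([.5705,-.2433,0]); e=s["eef_pos"]
f=lambda P:np.round((proj(p,P,1)+[1,4.7]-o)*2.8)
print("notch far L/R",f(c+[-.036,.0075,.0875]),f(c+[-.036,-.0075,.0875]))
print("lid flange far",f(e+[-.037,0,-.0427]),f(e+[0,.037,-.0427]),f(e+[0,-.037,-.0427]),"bar far",f(e+[-.025,.007,-.0007]),f(e+[-.025,-.007,-.0007]))
```

```text
12.425 [ 0.56739531 -0.24201198  0.18385274] [ 0.20084254 -0.66569336 -2.1701768 ] 0.14104491250261797
rot [ 0.15 -0.17  0.07] shift [-3.1 -1.5 18.8] n 0.3064006328188995
notch far L/R [386. 220.] [324. 218.]
lid flange far [363. 255.] [538. 443.] [170. 428.] bar far [410. 406.] [314. 402.]
```

View pics/w6.png

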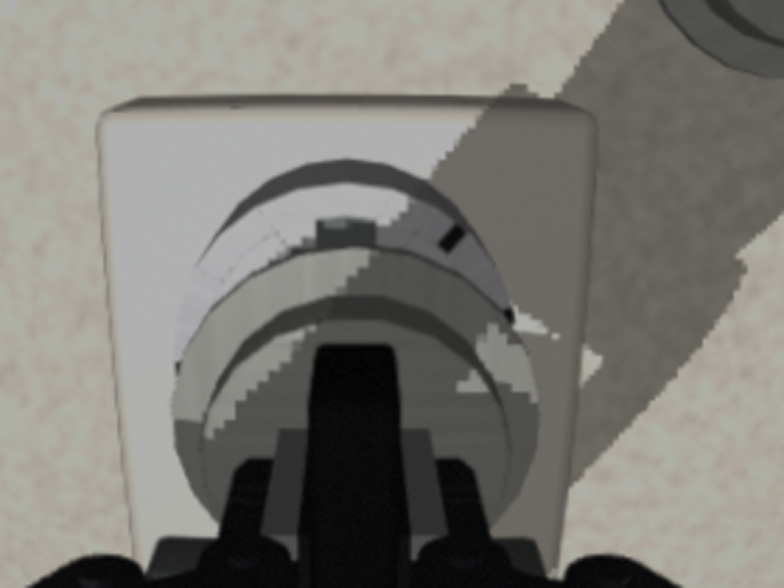

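Converted, 28 mm / 1000 = 0.028, 20 mm / 1000 = 0.02.

Request:
send_rows:
  rows: "0 0 0 -0.0036 -0.0015 0 -1;0 0 0 -0.0036 -0.0015 0.01 -1;0 0 0 -0.0036 -0.0015 0.02 -1;0 0 0 -0.0036 -0.0015 0.028 -1;0 0 0 -0.0036 -0.0015 0.028 -1;0 0 0 -0.0036 -0.0015 0.028 -1"

```text
time: 13.22
eef_pos: [0.5722, -0.2445, 0.1582]
tcp_rot: [-0.022, 1.0, -0.0, 0.0]
contact_force: [-0.4, 1.1, -1.8]
opening: 0.147
finger_force: 80.4
```

Run:
```python
from h import *
s=ctrl.get_state(); print(s["time"],s["eef_pos"],s["contact_force"],s["wrist_torque"])
go(.571,-.2435,.1357,92.5)
```

```text
13.225 [ 0.57215822 -0.24451715  0.15824131] [-0.41629853  1.11924659 -1.84161414] [-0.0451765  -0.01294611  0.00301065]
rot [-0.01  0.02  0.01] shift [ 1.1  1.1 22.5] n 0.36150319812834286
```

Converted, 14 mm / 1000 = 0.014, 11 mm / 1000 = 0.011.

Request:
send_rows:
  rows: "0 0 0 0.0008 0.0008 0.004 -1;0 0 0 0.0008 0.0008 0.008 -1;0 0 0 0.0008 0.0008 0.011 -1;0 0 0 0.0008 0.0008 0.014 -1;0 0 0 0.0008 0.0008 0.014 -1;0 0 0 0.0008 0.0008 0.014 -1"

```text
time: 13.98
eef_pos: [0.5713, -0.2437, 0.1442]
tcp_rot: [-0.022, 1.0, -0.0, 0.0]
contact_force: [0.0, -0.3, -1.2]
opening: 0.145
finger_force: 80.4
```

Converted, 9 mm / 1000 = 0.009, 6 mm / 1000 = 0.006.

Request:
send_rows:
  rows: "0 0 0 0 0 0.003 -1;0 0 0 0 0 0.006 -1;0 0 0 0 0 0.009 -1;0 0 0 0 0 0.009 -1;0 0 0 0 0 0.009 -1"

```text
time: 14.6
eef_pos: [0.5713, -0.2436, 0.1358]
tcp_rot: [-0.022, 1.0, -0.0, 0.0]
contact_force: [-2.2, 2.0, 4.6]
opening: 0.141
finger_force: 81.0
```

Converted, 0.3 mm / 1000 = 0.0003, 20 degrees / 180 = 0.1111.

Request:
send_rows:
  rows: "0 0 0.0222 0 0 0.0003 -1;0 0 0.0444 0 0 0.0003 -1;0 0 0.0667 0 0 0.0003 -1;0 0 0.0889 0 0 0.0003 -1;0 0 0.1111 0 0 0.0003 -1;0 0 0.1111 0 0 0.0003 -1"

```text
time: 15.35
eef_pos: [0.5722, -0.2441, 0.1358]
tcp_rot: [0.152, 0.988, -0.0, 0.002]
contact_force: [1.5, 0.6, 3.6]
opening: 0.143
finger_force: 81.1
```

Run:
```python
from h import *
s=ctrl.get_state(); print(s["time"],s["eef_pos"],s["contact_force"],s["wrist_torque"])
y=R.from_quat(s["tcp_rot"]).as_matrix()[:,1]; print(np.degrees(np.arctan2(y[1],y[0])))
```

```text
15.35 [ 0.57222891 -0.24406442  0.13579045] [1.45386146 0.61108361 3.60061638] [ 0.05603265 -0.17577667  0.00216503]
72.56973691801454
```

Converted, 20 degrees / 180 = 0.1111.

Request:
send_rows:
  rows: "0 0 0.0222 0 0 0 -1;0 0 0.0444 0 0 0 -1;0 0 0.0667 0 0 0 -1;0 0 0.0889 0 0 0 -1;0 0 0.1111 0 0 0 -1;0 0 0.1111 0 0 0 -1"

```text
time: 16.1
eef_pos: [0.5722, -0.244, 0.1358]
tcp_rot: [0.32, 0.947, -0.0, 0.002]
contact_force: [1.1, 1.0, 4.4]
opening: 0.142
finger_force: 81.2
```

Run:
```python
from h import *
s=ctrl.get_state(); print(s["time"],s["eef_pos"],s["contact_force"],s["wrist_torque"])
y=R.from_quat(s["tcp_rot"]).as_matrix()[:,1]; print(np.degrees(np.arctan2(y[1],y[0])))
p=ctrl.read_camera("wrist"); save(p,"w7.png",(150,130,430,340),2.8)
o=np.array([150,130]); c=np.array([.571,-.2435,.0875])
for yaw in (0,2.5,5):
  for k in (0,180):
    a=np.radians(yaw-40+k); 
    print(yaw,k,[np.round((proj(p,c+r*np.array([np.cos(a),np.sin(a),0]),1)+[1,4.7]-o)*2.8) for r in (.038,.044)])
```

```text
16.1 [ 0.57216317 -0.24401376  0.13584112] [1.14492094 1.01844283 4.44120276] [ 0.07759564 -0.23537417  0.05762514]
52.62264538186526
0 0 [array([345., 491.]), array([344., 512.])]
0 180 [array([361., 153.]), array([363., 122.])]
2.5 0 [array([352., 491.]), array([352., 513.])]
2.5 180 [array([352., 153.]), array([352., 122.])]
5 0 [array([360., 491.]), array([361., 512.])]
5 180 [array([344., 153.]), array([342., 122.])]
```

View pics/w7.png

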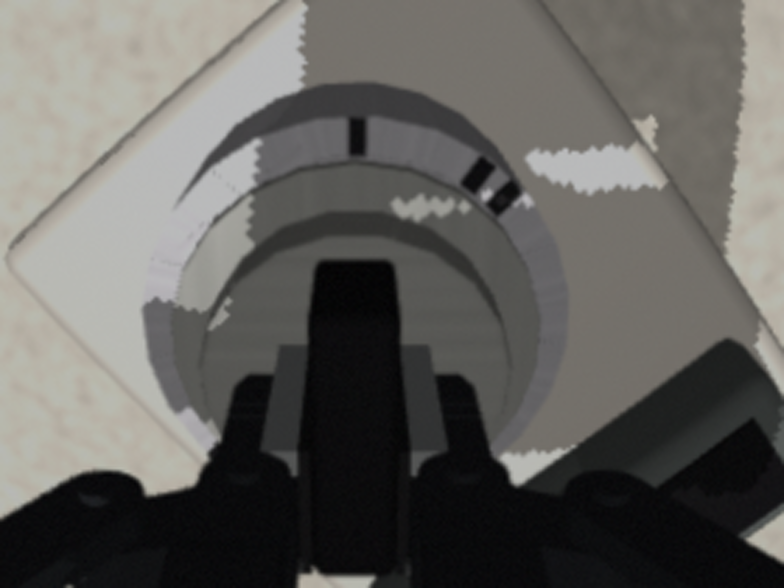

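Converted, 1.5 degrees / 180 = 0.0083.

Request:
send_rows:
  rows: "0 0 0.0083 0 0 0 -1;0 0 0.0083 0 0 0 -1;0 0 0.0083 0 0 0 -1;0 0 0.0083 0 0 0 -1"

```text
time: 16.65
eef_pos: [0.5721, -0.244, 0.1358]
tcp_rot: [0.334, 0.943, -0.0, 0.001]
contact_force: [2.2, 0.5, 5.3]
opening: 0.144
finger_force: 81.3
```

Run:
```python
from h import *
s=ctrl.get_state(); print(s["time"],s["eef_pos"],s["contact_force"],s["wrist_torque"],s["finger_force"])
print(ctrl.sign_off())
```

```text
16.65 [ 0.57210926 -0.24400408  0.13580103] [2.18537845 0.51759883 5.25011157] [ 0.12108312 -0.3664929   0.03420699] 81.33424758911133
the job is handed in; nothing more can be done
None
```

The job is handed in at about 16.7 s: the tall capsule stands in the well, and the smallest lid is seated, turned about 41° clockwise to the single marks, and still gripped; the judge's result was not shown.

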